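Square up a light-shield frame corner and clamp it

ROBOT

A 6-joint arm with a two-finger parallel gripper is mounted at the origin on the work surface. World frame = base frame: x ahead of the robot, y to its left, z up, the work surface at z = 0. Lengths are in m, angles in rad, forces in N, time in s.
With the tool pointing down it reaches from about 0.275 to 0.75 m from the base axis. Payload 10.2 kg.
Tool frame: the origin (TCP) lies on the front face of the gripper's body, between the roots of the fingers; the fingertips stand 64 mm ahead of it and the grasp point (between the pads) lies 45 mm ahead of it; z points along the fingers, y is the line along which they close (so a half turn about z gives the same grasp; the last joint's range is limited). The gripper opens to 88 mm and grips with 3 to 60 N. Pads are 18 mm wide; open, the fingers measure 123 mm over their backs; the gripper's body (75 mm by 187 mm) begins 45 mm behind the grasp point.
Start: joints at [0.954, 0.313, 1.498, -0, 1.331, -0.223], TCP at [0.201, 0.485, 0.303] pointing down, gripper open.
Joint ranges: [-2.94, 2.94], [-0.97, 2.17], [0.19, 2.56], [-1.23, 4.37], [0.02, 3.11], [-2.88, 2.88]. Speed limits (rad/s): [2.39, 2.39, 3.01, 3.14, 3.14, 3.14].

INTERFACE

Orientations are given as a unit quaternion [x, y, z, w].
In Python, from plant import r gives the robot as it stands. The module is installed in compiled form; this text tells all that it offers.
- The arm moves only by the tool jog_arm, never from a script. Its arguments are lists of equal length, an entry for each row: "xyz": the shift along the tool's x, y, z in cm, a list of three; "rot": the turn, a rotation vector about the tool's x, y, z in degrees, a list of three. In form: {"xyz": [[x, y, z], ...], "rot": [[rx, ry, rz], ...]}. A call has 1 to 5 rows; each row shifts and turns the commanded pose from where the row before left it, along the tool's axes as they then stand; what a row does not reach is not made up. A row lasts 1/8 s, in which the tool goes at most 62.5 mm and 10.7 degrees, less where a joint would pass 70% of its speed; a pose out of reach is approached as far as the arm can. A call is refused whole if a number of a shift passes 6.25 or a number of a turn 10.7, either way. A call with a gripper value outside its range is refused whole. "grip" is the finger opening in cm, from 0 to 8.81, set as the call begins (left out, the last holds). The fingers move at their own pace and stop on an object; the grip force is fixed at half the most. Time passes only in rows, so rows that do not move let the fingers close. It gives the time, the measured TCP pose, the force, the opening and the grip force at its end, in the units of the state.
- r.sense(): the state, without advancing time (a new reading comes with each control period).
- r.camera(name): name is "scene" or "top" or "wrist"; returns a dict with "color" (384x512x3 uint8, red, green, blue), "intrinsics" (3x3 intrinsics, pixels), "rvec" (rotation vector, rad) and "tvec" (3), from world to camera coordinates, as OpenCV has them. Camera axes: x right, y down, z forward; pixel columns grow to the right and rows downward; lengths in m; the calibration is good to about 2 mm. A picture is of the moment at which its call begins. There is no depth.
- r.close_job(): hands the job in; it is judged then, once.
The state is a dict: "time_s": time; "qpos": joint angles; "qd": joint speeds; "effort": joint torques, N m; "ee_pos": TCP position; "tool_rot": TCP orientation; "force": force on the tool from outside, world axes, zero at the start; "moment": the same for the moment, N m; "finger_gap": finger opening in m; "grip_force": force on a finger pad.
Only numpy, scipy, OpenCV 4.12 (cv2) and the standard library are available. Lean on these libraries where they do the work, as an engineer would, in place of code of your own. Each camera call takes 0.05 s, during which the arm holds its last target. There are 200 camera calls.

TASK

Square up the loose corner of the aluminium light-shield frame: take the set square by its blue grip, slide it flat on the bench into the inside of the corner and press it home, pushing the loose rail round until both edges of the square sit flush along both rails with no gap, and hold it pressed there for a moment. Then leave the square lying flush in the corner and swing the orange clamp lever clockwise (seen from above) all the way to its stop to lock the joint. Leave the other things on the bench where they are.

Things in the scene. Friction and masses are not known exactly. Their poses are not given: they have to be found in the camera images.
- square: Aluminium 45/45/90 set square lying flat on the bench: silver plate 4 mm thick, two 140 mm legs, 160 g, blue grip bar on top. Origin on its underside, under the middle of the grip; z up. Right-angle corner at x = +47, y = +47 mm, its point cut off by 6 mm. Edge A runs from the corner along -y (outward normal +x), edge B along -x (outward normal +y).
- square_grip (a point): Where to take hold of the blue grip bar: 18 mm above the underside, over the square's origin, axes as the square's. The bar is 70 mm long, 12 mm wide and stands from 4 to 30 mm above the underside. Its length lies parallel to the hypotenuse, along (1, -1, 0) of the square, so fingers close on the 12 mm along (1, 1, 0).
- square_corner (a point): The right-angle corner of the square (where its edge lines cross), 2 mm above its underside. Axes as the square's. Home in the frame corner it lies over the origin of fixed_rail, with the same yaw as fixed_rail.
- edge_a_near (a point): Point on edge A of the square, 12 mm from the corner, at half thickness.
- edge_a_far (a point): Point on edge A of the square, 126 mm from the corner, at half thickness. Edge A goes on the fixed rail. The loose rail pushes back near the far end of edge B and tends to turn the square off the fixed rail, so press firmer on the fixed rail (about 10 N) than on the loose one (about 5 N).
- edge_b_near (a point): Point on edge B of the square, 12 mm from the corner, at half thickness.
- edge_b_far (a point): Point on edge B of the square, 126 mm from the corner, at half thickness.
- fixed_rail: Slotted aluminium rail 30 x 30 mm screwed to the bench. Origin on the bench at the frame's inside corner; inner face is the plane x = 0; rail fills x 0 to 30, y -3 to -194, z 0 to 30 mm. The inside of the frame is towards -x, -y and is free. A dark plate lies on top over x 0 to 30, y -68 to 30 mm (top at 34, bolts to 39 mm); foot brackets on the outer side reach x = 58 mm.
- loose_rail_face (a point): The other rail, same profile, one end under the corner plate. It turns stiffly on a bolt at x = 15, y = 15 mm of fixed_rail and stays where pushed (3 to 4 N at 140 mm from the corner moves it, near the corner 20 N or more; pushed past square, it stays past). This point: inside corner, on the bench; inner face is its plane y = 0; it fills y 0 to 30, x 30 to -194, z 0 to 30 mm.
- loose_rail_end (a point): Inner face of the loose rail at its free end, 15 mm above the bench, 190 mm from the corner.
- loose_rail (a joint): Angle of the loose rail in rad: 0 when it is square to the fixed rail, positive when its free end leans into the frame (corner less than 90 degrees), as at the start (0.05 to 0.13).
- clamp_lever (a joint): Angle of the orange clamp lever in rad, growing clockwise seen from above: at 0 its arm points along +x of fixed_rail (outward); at 1.571, its stop, it lies along -y over the fixed rail: locked. Starts between 0 and 0.35. Stiff: about 4 N at the arm's end turns it; it stays where it is left. Its upright axis is the bolt at x = 15, y = 15 mm of fixed_rail.
- lever_tip (a point): Centre of the round end (14 mm diameter) of the lever arm, 56 mm from the lever's upright axis and 56 mm above the bench. The arm is a round bar 10 mm thick whose centre rises from 47 mm above the bench at the hub to 56 mm at its end; hub 19 mm diameter, top at 55 mm. Below it lie only the corner plate and the rails.
- dishes: Stack of three petri dishes, 92 mm diameter, 50 mm tall, bystander. Origin under its centre.
- dish: Single petri dish, 92 mm diameter, 17 mm tall, bystander. Origin under its centre.
- glove_box: White and violet carton of gloves, 120 x 230 mm, 75 mm tall with a violet glove sticking out to 110 mm, bystander. Origin under its centre.
- tip_box: Blue box of yellow pipette tips, 85 x 120 mm, 63 mm tall, bystander. Origin under its centre.
- nut_tray: Blue tray 110 x 75 mm, 22 mm tall, with slot nuts and bolts, bystander. Origin under its centre.
- hex_key: Steel hex key, 105 mm long, 6 mm thick, bystander. Origin near its middle.
- marker: White and green marker pen, 135 mm long, 16 mm thick, bystander. Origin under its middle.
- wash_bottle: White bottle with a red cap, 68 mm diameter, 170 mm tall, bystander. Origin under its centre.
Mind the look-alikes: they are no part of the job. What is shaped like the square but black or yellow is not meant.

How it is judged:
By the outcome, as a careful person would: the job done as asked, in the order asked, and still so for the second after the job is handed in, with the robot touching nothing.
It also fails if it takes over 58 s, if anything falls off the work surface, if the arm or the gripper's body presses on something with over 40 N, if the wrist force passes 120 N, or if a joint passes its speed limit or range.

## Working session

There is one attempt and no reset: what is moved stays moved. The work goes in short steps, Python scripts to look and compute and a tool call to move; the robot and the scene stay as the last step left them, time stands still between calls to the robot, and variables do not carry over. Pictures are saved under pics/ and viewed, at most 10 in all, crops included, and the job is handed in when it is done.

Besides the shell and the picture viewer there is one more tool, called after "Emit:" as name(argument=value, ...) on one line, values as JSON. jog_arm: Moves the arm, as the interface text tells. Its arguments: {"type":"object","properties":{"xyz":{"type":"array","items":{"type":"array","items":{"type":"number"}}},"rot":{"type":"array","items":{"type":"array","items":{"type":"number"}}},"grip":{"type":"number"}},"required":["xyz","rot"]}

```bash
mkdir -p pics
cat > h.py <<'E'
import numpy as np, cv2
from scipy.spatial.transform import Rotation as R
def ray(c,u,v,z):
    Rm=cv2.Rodrigues(np.array(c["rvec"],float))[0];t=np.array(c["tvec"],float).ravel()
    o=-Rm.T@t;d=Rm.T@np.linalg.inv(c["intrinsics"])@np.array([u,v,1.])
    return o+d*(z-o[2])/d[2]
def proj(c,p):
    return cv2.projectPoints(np.array(p,float).reshape(-1,3),np.array(c["rvec"],float),np.array(c["tvec"],float),np.array(c["intrinsics"],float),None)[0].reshape(-1,2)
E
python3 - <<'E'
from plant import r
import cv2,pickle
for n in ("top","scene"):
    c=r.camera(n);pickle.dump(c,open(n+"0.pkl","wb"))
    cv2.imwrite(f"pics/{n}0.png",cv2.resize(c["color"][:,:,::-1],(800,600),interpolation=cv2.INTER_CUBIC))
s=r.sense();print({k:s[k] for k in("time_s","ee_pos","tool_rot","force","finger_gap")})
E
```

```text
{'time_s': 0.1, 'ee_pos': array([0.20137961, 0.48468748, 0.30223596]), 'tool_rot': array([ 1.95660192e-01,  9.80671588e-01, -5.24027730e-04, -2.26775188e-04]), 'force': array([ 0.64941174, -0.4562936 , -0.84590366]), 'finger_gap': 0.08792595980657157}
```

View pics/top0.png

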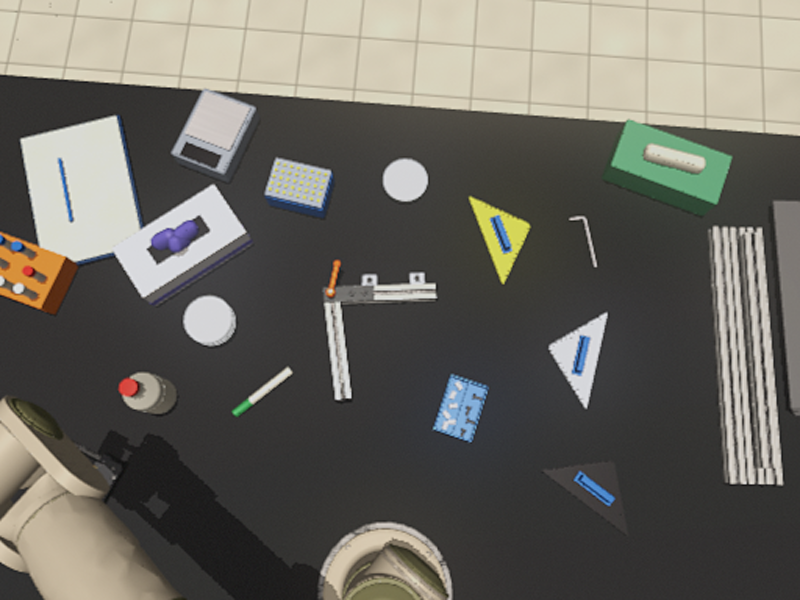

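View pics/scene0.png

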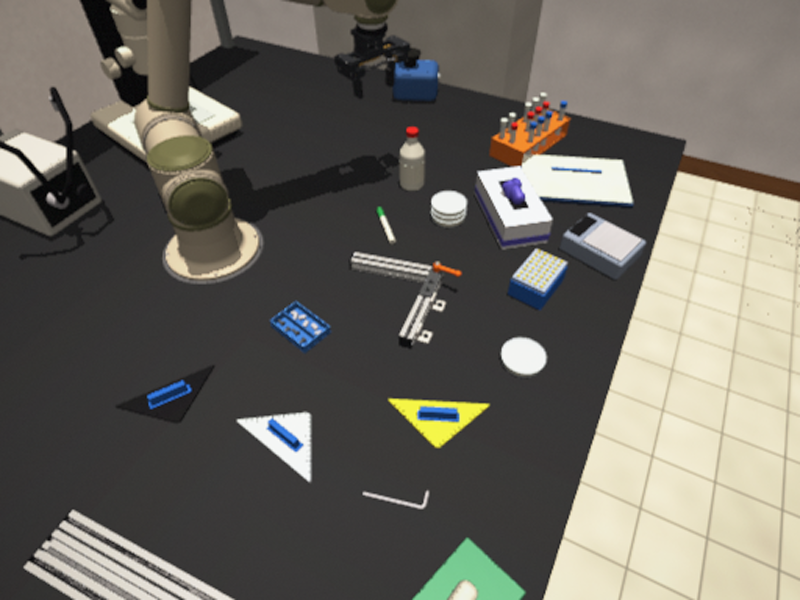

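Run:
```python
import pickle,cv2,numpy as np
from h import *
c=pickle.load(open("top0.pkl","rb"));im=c["color"][:,:,::-1]
a=im[160:270,195:295];b=im[190:270,340:400]
A=cv2.resize(a,None,fx=4,fy=4,interpolation=cv2.INTER_CUBIC);B=cv2.resize(b,None,fx=5,fy=5,interpolation=cv2.INTER_CUBIC)
o=np.zeros((440,720,3),np.uint8);o[:440,:400]=A;o[:400,410:710]=B
cv2.imwrite("pics/crop0.png",o)
s=0.64
for n,u,v,z in[("sqcorner",549,347,.004),("A",607,313,.004),("B",586,408,.004),("grip",581,355,.03),("fr",330,300,.03),("frend",436,298,.03),("loose end",351,398,.03),("lever",336,264,.056)]:
    print(n,ray(c,u*s,v*s,z).round(3))
```

```text
sqcorner [ 0.48  -0.284  0.004]
A [ 0.558 -0.396  0.004]
B [ 0.367 -0.359  0.004]
grip [ 0.465 -0.34   0.03 ]
fr [0.533 0.151 0.03 ]
frend [ 0.554 -0.055  0.03 ]
loose end [0.347 0.092 0.03 ]
lever [0.599 0.144 0.056]
```

View pics/crop0.png

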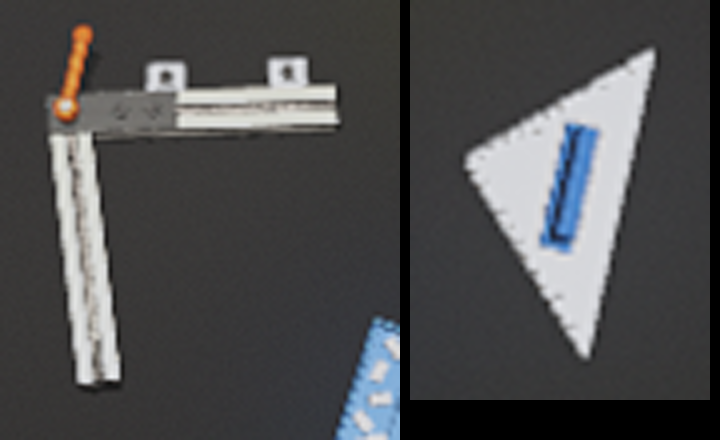

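The black (595,488) and yellow (502,237) ones are decoys. The silver one at (580,358) of the top picture, confirmed in the crop with its right angle at crop (465,157), is the set square. The crop also shows the frame, with the corner at upper left and the fixed rail running right.

Run:
```python
import pickle,cv2,numpy as np
from h import *
from scipy.optimize import least_squares
from plant import r
c=pickle.load(open("top0.pkl","rb"))
# pixel centre of cv2.resize: u=(U+.5)/f-.5+off
f=lambda U,V,k,ox,oy:((U+.5)/k-.5+ox,(V+.5)/k-.5+oy)
P=np.array([ray(c,*f(U-410,V,5,340,190),.004)[:2] for U,V in[(466,158),(655,47),(587,360)]])
L=np.array([[44,44],[47,-93],[-93,47]])/1e3
g=lambda p:(L@np.array([[np.cos(p[2]),-np.sin(p[2])],[np.sin(p[2]),np.cos(p[2])]]).T+p[:2]-P).ravel()
s=least_squares(g,[.465,-.34,.5]);print("square",s.x.round(4),np.degrees(s.x[2]),(g(s.x)*1e3).round(1))
Q=[ray(c,*f(U,V,4,195,160),z) for U,V,z in[(180,129,.03),(336,125,.03),(95,140,.03),(120,378,.03),(83,33,.056),(66,106,.058)]]
print(np.round(Q,4))
print("fixed -y dir deg",np.degrees(np.arctan2(*(Q[1]-Q[0])[[1,0]])),"loose",np.degrees(np.arctan2(*(Q[3]-Q[2])[[1,0]])))
st=r.sense();print(R.from_quat(st["tool_rot"]).as_matrix().round(3))
```

```text
square [ 0.47   -0.345   0.5955] 34.11872719037602 [-0.7 -1.9 -0.7  1.   1.4  0.9]
[[ 0.5405  0.065   0.03  ]
 [ 0.5534 -0.0534  0.03  ]
 [ 0.5266  0.1287  0.03  ]
 [ 0.3485  0.0927  0.03  ]
 [ 0.6028  0.1435  0.056 ]
 [ 0.5447  0.1503  0.058 ]]
fixed -y dir deg -83.7733493470524 loose -168.5576740225564
[[-0.923  0.384 -0.001]
 [ 0.384  0.923 -0.001]
 [ 0.    -0.001 -1.   ]]
```

Emit:
jog_arm(xyz=[[-3.78,-4.42,0.6],[-3.78,-4.42,0.6],[-3.78,-4.42,0.6],[-3.78,-4.42,0.6],[-3.78,-4.42,0.6]], rot=[[0,0,-1],[0,0,0],[0,0,0],[0,0,0],[0,0,0]])

```text
time_s: 0.72
ee_pos: [0.2951, 0.2078, 0.2725]
tool_rot: [0.187, 0.982, 0.0, 0.0]
force: [-0.2, -0.3, -0.2]
finger_gap: 0.0884
grip_force: 0.0
```

Emit:
jog_arm(xyz=[[-3.78,-4.42,0.6],[-3.78,-4.42,0.6],[-3.78,-4.42,0.6],[-3.78,-4.42,0.6],[-3.78,-4.42,0.6]], rot=[[0,0,0],[0,0,0],[0,0,0],[0,0,0],[0,0,0]])

```text
time_s: 1.35
ee_pos: [0.3898, -0.0675, 0.2425]
tool_rot: [0.187, 0.982, 0.0, 0.0]
force: [0.8, 0.7, 0.4]
finger_gap: 0.0883
grip_force: 0.0
```

Emit:
jog_arm(xyz=[[-3.78,-4.42,0.6],[-3.78,-4.42,0.6],[-3.78,-4.42,0.6],[-3.78,-4.42,0.6],[0,0,0]], rot=[[0,0,0],[0,0,0],[0,0,0],[0,0,-5],[0,0,-5.7]])

```text
time_s: 1.98
ee_pos: [0.4653, -0.2884, 0.2172]
tool_rot: [0.095, 0.996, 0.0, -0.001]
force: [-0.9, 0.6, -0.1]
finger_gap: 0.0883
grip_force: 0.0
```

Run:
```python
from plant import r
import cv2,pickle
from h import *
c=r.camera("wrist");pickle.dump(c,open("w1.pkl","wb"))
cv2.imwrite("pics/w1.png",cv2.resize(c["color"][:,:,::-1],(800,600),interpolation=cv2.INTER_CUBIC))
s=r.sense();print(s["time_s"],s["ee_pos"].round(4),s["force"].round(1),s["qpos"].round(2));M=R.from_quat(s["tool_rot"]).as_matrix();print(M.round(3),np.degrees(np.arctan2(M[1,1],M[0,1])))
```

```text
2.025 [ 0.4651 -0.2869  0.2175] [-0.6  0.3 -0.6] [-0.77  0.44  1.55 -0.    1.15 -2.15]
[[-0.983  0.183 -0.001]
 [ 0.183  0.983  0.001]
 [ 0.002  0.001 -1.   ]] 79.43320598321132
```

View pics/w1.png

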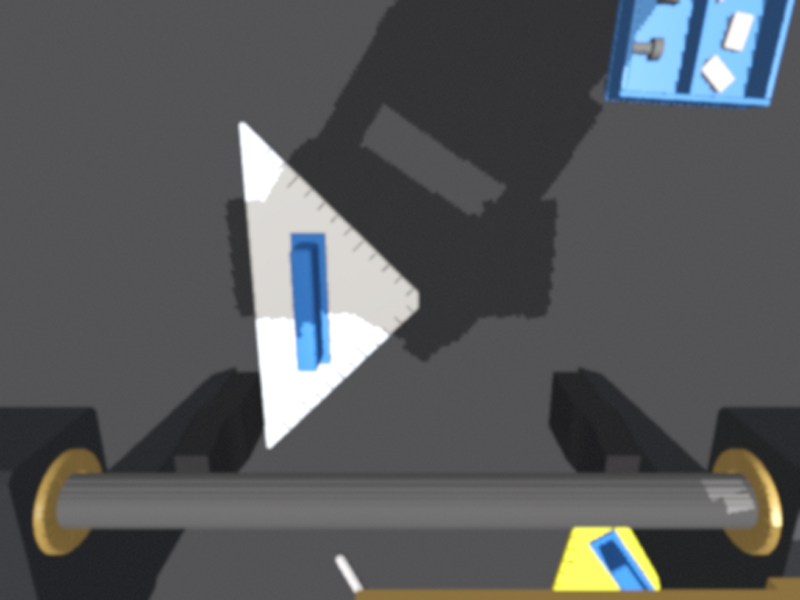

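The wrist view shows the silver square, with tips at (241,123) and (268,447), the cut corner at (419,299), and the grip bar centred at about (310,302).

Run:
```python
import pickle
from h import *
from scipy.optimize import least_squares
from plant import r
c=pickle.load(open("w1.pkl","rb"));f=lambda U,V:((U+.5)*.64-.5,(V+.5)*.64-.5)
P=np.array([ray(c,*f(U,V),.004)[:2] for U,V in[(419,299),(268,448),(241,122)]])
L=np.array([[44,44],[47,-93],[-93,47]])/1e3
g=lambda p:(L@np.array([[np.cos(p[2]),-np.sin(p[2])],[np.sin(p[2]),np.cos(p[2])]]).T+p[:2]-P).ravel()
s=least_squares(g,[.465,-.34,.5]);print("square",s.x.round(4),np.degrees(s.x[2]),(g(s.x)*1e3).round(1))
st=r.sense();M=R.from_quat(st["tool_rot"]).as_matrix()
print("tool shift cm",(M.T@(np.r_[s.x[:2],.071]-st["ee_pos"])*100).round(2),"turn z",-(np.degrees(s.x[2])+45-np.degrees(np.arctan2(M[1,1],M[0,1]))))
```

```text
square [ 0.4661 -0.3454  0.5951] 34.09900934593928 [ 0.4 -0.6  0.4  0.4 -0.7  0.2]
tool shift cm [-1.2  -5.75 14.64] turn z 0.3341966372720435
```

Emit:
jog_arm(xyz=[[-0.6,-2.9,2.5],[-0.6,-2.85,2.5],[0,0,4],[0,0,3],[0,0,2]], rot=[[0,0,0.3],[0,0,0],[0,0,0],[0,0,0],[0,0,0]])

```text
time_s: 2.65
ee_pos: [0.4657, -0.3434, 0.0772]
tool_rot: [0.098, 0.995, 0.001, -0.001]
force: [0.1, -0.1, 0.4]
finger_gap: 0.0882
grip_force: 0.0
```

Emit:
jog_arm(xyz=[[0,0,0.6],[0,0,0],[0,0,0]], rot=[[0,0,0],[0,0,0],[0,0,0]])

```text
time_s: 3.02
ee_pos: [0.4664, -0.3444, 0.0737]
tool_rot: [0.097, 0.995, -0.001, 0.001]
force: [0.9, -0.3, -0.6]
finger_gap: 0.088
grip_force: 0.0
```

Emit:
jog_arm(grip=0.3, xyz=[[0,0,0],[0,0,0],[0,0,0],[0,0,0],[0,0,0]], rot=[[0,0,0],[0,0,0],[0,0,0],[0,0,0],[0,0,0]])

```text
time_s: 3.65
ee_pos: [0.466, -0.3442, 0.0727]
tool_rot: [0.097, 0.995, 0.0, -0.0]
force: [-0.4, 0.2, 0.1]
finger_gap: 0.0403
grip_force: 0.0
```

Emit:
jog_arm(xyz=[[0,0,0.15],[0,0,0],[0,0,0],[0,0,0],[0,0,0]], rot=[[0,0,0],[0,0,0],[0,0,0],[0,0,0],[0,0,0]])

```text
time_s: 4.28
ee_pos: [0.466, -0.3442, 0.0712]
tool_rot: [0.097, 0.995, 0.0, -0.0]
force: [0.5, -0.4, -1.4]
finger_gap: 0.0116
grip_force: 30.0
```

Run:
```python
from plant import r
from h import *
s=r.sense();print(s["time_s"],s["ee_pos"].round(4),s["force"].round(1),s["finger_gap"],s["grip_force"]);M=R.from_quat(s["tool_rot"]).as_matrix();print(np.degrees(np.arctan2(M[1,1],M[0,1])))
c=pickle=None
import pickle;c=pickle.load(open("top0.pkl","rb"))
for n,u,v in[("tray",440,376),("tray",433,430),("tray",470,441),("tray",488,386)]: print(ray(c,u*.64,v*.64,.02).round(3))
```

```text
4.275 [ 0.466  -0.3442  0.0712] [ 0.5 -0.4 -1.4] 0.011635827351814503 30.000118743628263
78.83767506415154
[ 0.403 -0.073  0.02 ]
[ 0.3   -0.067  0.02 ]
[ 0.285 -0.138  0.02 ]
[ 0.392 -0.166  0.02 ]
```

Emit:
jog_arm(xyz=[[0,0,-1.7],[0,0,-1.7],[0,0,-1.7],[3.1,3.8,0],[3.1,3.8,0]], rot=[[0,0,9.2],[0,0,9.2],[0,0,9.2],[0,0,0],[0,0,0]])

```text
time_s: 4.9
ee_pos: [0.465, -0.245, 0.1222]
tool_rot: [0.332, 0.943, 0.0, 0.0]
force: [1.0, 0.4, -1.7]
finger_gap: 0.0117
grip_force: 30.0
```

Emit:
jog_arm(xyz=[[3.1,3.8,0],[3.1,3.8,0],[3.1,3.8,0],[3.1,3.8,0],[3.1,3.8,0]], rot=[[0,0,0],[0,0,0],[0,0,0],[0,0,0],[0,0,0]])

```text
time_s: 5.52
ee_pos: [0.4631, 0.0006, 0.1223]
tool_rot: [0.332, 0.943, 0.0, 0.0]
force: [0.4, 0.0, -0.1]
finger_gap: 0.0117
grip_force: 30.0
```

Emit:
jog_arm(xyz=[[3.1,3.8,0],[0,0,0]], rot=[[0,0,0],[0,0,0]])

```text
time_s: 5.78
ee_pos: [0.4625, 0.0506, 0.1222]
tool_rot: [0.33, 0.944, 0.0, -0.0]
force: [0.1, 0.3, -1.7]
finger_gap: 0.0118
grip_force: 30.0
```

Run:
```python
from plant import r
import cv2,pickle
from h import *
c=r.camera("wrist");pickle.dump(c,open("w2.pkl","wb"))
cv2.imwrite("pics/w2.png",cv2.resize(c["color"][:,:,::-1],(800,600),interpolation=cv2.INTER_CUBIC))
s=r.sense();print(s["time_s"],s["ee_pos"].round(4),s["force"].round(1),s["finger_gap"],s["qpos"].round(2));M=R.from_quat(s["tool_rot"]).as_matrix();print(M.round(3),np.degrees(np.arctan2(M[1,1],M[0,1])))
```

```text
5.825 [0.4628 0.049  0.1222] [ 0.6 -0.  -0.9] 0.011771560107555288 [-0.15  0.43  1.88 -0.    0.84 -1.04]
[[-0.781  0.624 -0.   ]
 [ 0.624  0.781 -0.   ]
 [ 0.    -0.    -1.   ]] 51.38819025295904
```

View pics/w2.png

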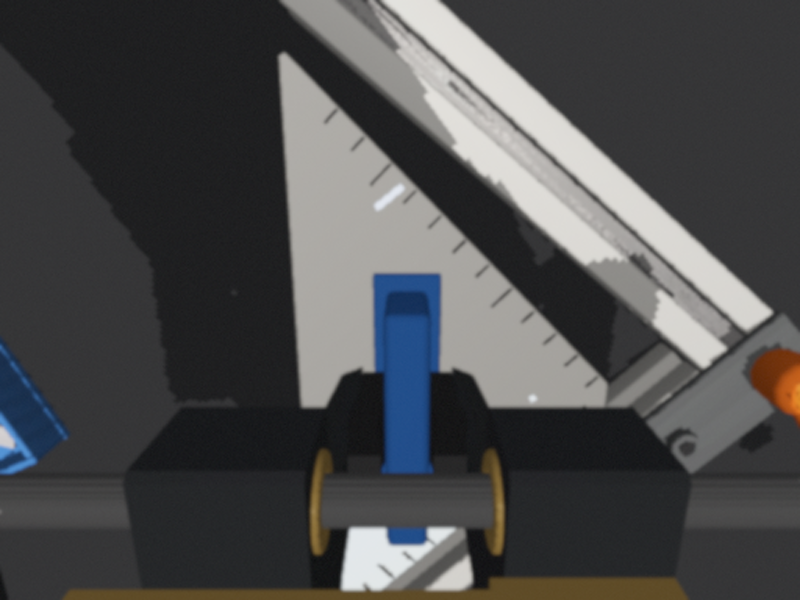

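The wrist view shows the square held, with edge B running from (284,53) to (605,382). The loose rail is clear of it on the right, and the corner plate and lever hub are at lower right.

Run:
```python
import pickle
from h import *
c=pickle.load(open("top0.pkl","rb"));g=c["color"].astype(float).mean(2)
def fit(u0,u1,va,vb):
    pts=[]
    for u in range(u0,u1):
        col=g[va:vb,u]; hi=150
        k=[i for i in range(len(col)-1) if col[i]>=hi>col[i+1]][-1]
        pts.append((u,va+k+(col[k]-hi)/(col[k]-col[k+1])))
    return np.array(pts)
p=fit(242,278,180,198);W=np.array([ray(c,u,v,.03)[:2] for u,v in p])
k=np.polyfit(W[:,1],W[:,0],1);print("inner top edge x=a*y+b",k,"yaw",np.degrees(np.arctan(-k[0])),"res mm",(np.std(W[:,0]-np.polyval(k,W[:,1]))*1e3).round(2))
w=pickle.load(open("w2.pkl","rb"));gw=w["color"].astype(float).mean(2)
# edge B of the held square: refine along columns between the tips
f=lambda U:(U+.5)*.64-.5
us=np.arange(int(f(300)),int(f(590)),1);v0=f(53)+(us-f(284))*(f(382)-f(53))/(f(605)-f(284));E=[]
for u,v in zip(us,v0):
    a=int(v)-6;col=gw[a:a+13,u];d=np.diff(col);i=int(np.argmax(d))
    if 0<i<11: E.append((u,a+i+.5+.5*(d[i-1]-d[i+1])/(d[i-1]-2*d[i]+d[i+1])))
E=np.array(E);q=np.array([ray(w,u,v,.055)[:2] for u,v in E])
dv=np.array(cv2.fitLine(q.astype(np.float32),cv2.DIST_HUBER,0,.001,.001)).ravel()
print("edge B yaw",np.degrees(np.arctan2(dv[1],dv[0])),dv[2:])
print("tip, corner chamfer",ray(w,f(284),f(53),.055),ray(w,f(605),f(382),.055))
```

```text
inner top edge x=a*y+b [-0.12255075  0.54863893] yaw 6.986802235049957 res mm 0.57
edge B yaw 6.5122128 [0.4320383  0.09395573]
tip, corner chamfer [0.36640989 0.08596468 0.055     ] [0.49712862 0.10092417 0.055     ]
```

Emit:
jog_arm(xyz=[[0,0,2],[0,0,1.6],[0,0,1],[0,0,0.4],[0,0,0.1]], rot=[[0,0,-0.4],[0,0,0],[0,0,0],[0,0,0],[0,0,0]])

```text
time_s: 6.45
ee_pos: [0.4632, 0.0478, 0.0713]
tool_rot: [0.329, 0.944, 0.0, 0.0]
force: [-0.3, -0.2, -1.0]
finger_gap: 0.0114
grip_force: 30.0
```

Emit:
jog_arm(xyz=[[-0.7,0.71,0],[-0.7,0.71,0],[-0.42,0.43,0],[0,0,0],[0,0,0]], rot=[[0,0,0],[0,0,0],[0,0,0],[0,0,0],[0,0,0]])

```text
time_s: 7.08
ee_pos: [0.4886, 0.0513, 0.0712]
tool_rot: [0.329, 0.944, -0.0, -0.0]
force: [-1.2, 0.2, -1.2]
finger_gap: 0.0117
grip_force: 30.0
```

```bash
cat > st.py <<'E'
from plant import r
from h import *
s=r.sense();M=R.from_quat(s["tool_rot"]).as_matrix();a=np.radians(7);e=np.array([[np.cos(a),np.sin(a)],[-np.sin(a),np.cos(a)]])
print(s["time_s"],s["ee_pos"].round(4),"F local",(e@s["force"][:2]).round(1),s["force"][2].round(1),"Mz",s["moment"].round(2),"yaw sq",(np.degrees(np.arctan2(M[1,1],M[0,1]))-45).round(2),"loc pos",(e@s["ee_pos"][:2]).round(4),s["finger_gap"].round(4))
E
python3 st.py
```

```text
Traceback (most recent call last):
  File "st.py", line 4, in <module>
    print(s["time_s"],s["ee_pos"].round(4),"F local",(e@s["force"][:2]).round(1),s["force"][2].round(1),"Mz",s["moment"].round(2),"yaw sq",(np.degrees(np.arctan2(M[1,1],M[0,1]))-45).round(2),"loc pos",(e@s["ee_pos"][:2]).round(4),s["finger_gap"].round(4))
                                                                                                                                                                                                                                      ^^^^^^^^^^^^^^^^^^^^^
AttributeError: 'float' object has no attribute 'round'
```

Emit:
jog_arm(xyz=[[-0.11,0.11,0],[-0.11,0.11,0],[-0.11,0.11,0],[0,0,0]], rot=[[0,0,0],[0,0,0],[0,0,0],[0,0,0]])

```text
time_s: 7.58
ee_pos: [0.4923, 0.0517, 0.0711]
tool_rot: [0.328, 0.945, -0.001, -0.002]
force: [-8.6, -3.5, 5.8]
finger_gap: 0.0116
grip_force: 30.0
```

```bash
sed -i 's/,s\["finger_gap"\].round(4)//' st.py; python3 st.py
```

```text
7.575 [0.4923 0.0517 0.0711] F local [-8.9 -2.4] 5.8 Mz [-0.48  1.23 -0.05] yaw sq 6.66 loc pos [ 0.4949 -0.0087]
```

Emit:
jog_arm(xyz=[[0.21,0.21,0],[0.21,0.21,0],[0.21,0.21,0],[0.21,0.21,0],[0,0,0]], rot=[[0,0,0],[0,0,0],[0,0,0],[0,0,0],[0,0,0]])

```text
time_s: 8.2
ee_pos: [0.4909, 0.0628, 0.0711]
tool_rot: [0.328, 0.945, -0.001, -0.002]
force: [-9.6, -8.7, 6.6]
finger_gap: 0.0114
grip_force: 30.0
```

```bash
python3 st.py
```

```text
8.2 [0.4909 0.0628 0.0711] F local [-10.6  -7.5] 6.6 Mz [-1.41  1.28 -0.14] yaw sq 6.66 loc pos [0.4948 0.0025]
```

Emit:
jog_arm(xyz=[[0.14,0.14,-0.02],[0.14,0.14,0],[0.14,0.14,0],[0.14,0.14,0],[0,0,0]], rot=[[0,0,0],[0,0,0],[0,0,0],[0,0,0],[0,0,0]])

```text
time_s: 8.82
ee_pos: [0.4901, 0.0705, 0.0712]
tool_rot: [0.328, 0.945, -0.001, -0.001]
force: [-7.2, -10.2, 3.5]
finger_gap: 0.0114
grip_force: 30.0
```

```bash
python3 st.py
```

```text
8.825 [0.4901 0.0705 0.0712] F local [-8.4 -9.3] 3.5 Mz [-1.68  1.13  0.09] yaw sq 6.68 loc pos [0.495  0.0103]
```

Emit:
jog_arm(xyz=[[0.09,0.17,0],[0.12,0.12,0],[0.12,0.12,0],[0.1,0.1,0],[0,0,0]], rot=[[0,0,0],[0,0,0],[0,0,0],[0,0,0],[0,0,0]])

```text
time_s: 9.45
ee_pos: [0.4894, 0.0768, 0.0712]
tool_rot: [0.328, 0.945, -0.002, -0.002]
force: [-11.2, -15.4, 6.4]
finger_gap: 0.0116
grip_force: 30.0
```

```bash
python3 st.py
```

```text
9.45 [0.4894 0.0768 0.0712] F local [-13.  -13.9] 6.4 Mz [-2.27  1.54  0.03] yaw sq 6.7 loc pos [0.4951 0.0165]
```

```bash
python3 - <<'E'
from plant import r
import cv2,pickle
from h import *
c=r.camera("wrist");pickle.dump(c,open("w3.pkl","wb"))
cv2.imwrite("pics/w3.png",cv2.resize(c["color"][:,:,::-1],(800,600),interpolation=cv2.INTER_CUBIC))
E
python3 st.py
```

```text
9.5 [0.4894 0.0768 0.0712] F local [-12.5 -13.8] 7.0 Mz [-2.25  1.57  0.01] yaw sq 6.69 loc pos [0.4951 0.0166]
```

View pics/w3.png

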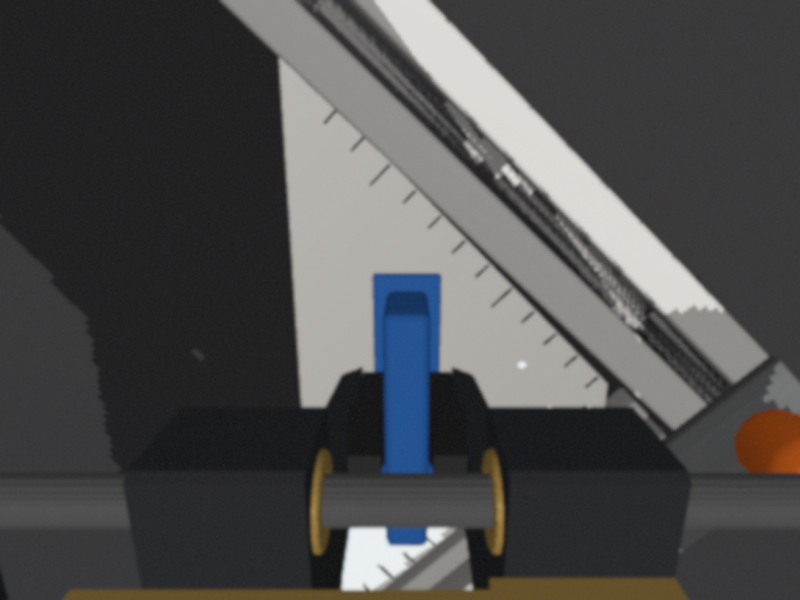

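The picture shows edge B touching at its far end, with a thin wedge gap remaining near the corner (about (560,340) to (660,430)). I'll keep pressing.

Emit:
jog_arm(xyz=[[0.08,0.08,-0.02],[0.08,0.08,0],[0,0,0]], rot=[[0,0,0],[0,0,0],[0,0,0]])

```text
time_s: 9.88
ee_pos: [0.4891, 0.0792, 0.0713]
tool_rot: [0.328, 0.945, -0.002, -0.002]
force: [-9.3, -13.3, 4.1]
finger_gap: 0.0116
grip_force: 30.0
```

```bash
python3 st.py
```

```text
9.875 [0.4891 0.0792 0.0713] F local [-10.8 -12. ] 4.1 Mz [-2.17  1.51  0.01] yaw sq 6.69 loc pos [0.4951 0.019 ]
```

Emit:
jog_arm(xyz=[[0.07,0.07,0],[0.07,0.07,0],[0,0,0]], rot=[[0,0,0],[0,0,0],[0,0,0]])

```text
time_s: 10.25
ee_pos: [0.4889, 0.0811, 0.0713]
tool_rot: [0.328, 0.945, -0.002, -0.002]
force: [-9.9, -13.0, 4.7]
finger_gap: 0.0115
grip_force: 30.0
```

```bash
python3 st.py
```

```text
10.25 [0.4889 0.0811 0.0713] F local [-11.5 -11.7] 4.7 Mz [-2.13  1.52  0.05] yaw sq 6.69 loc pos [0.4951 0.0209]
```

Emit:
jog_arm(xyz=[[0.06,0.06,0],[0.06,0.06,0],[0,0,0]], rot=[[0,0,0],[0,0,0],[0,0,0]])

```text
time_s: 10.62
ee_pos: [0.4887, 0.0825, 0.0713]
tool_rot: [0.328, 0.945, -0.002, -0.002]
force: [-10.1, -16.8, 4.3]
finger_gap: 0.0116
grip_force: 30.0
```

```bash
python3 st.py
python3 - <<'E'
from plant import r
import cv2,pickle
from h import *
c=r.camera("wrist");pickle.dump(c,open("w4.pkl","wb"))
cv2.imwrite("pics/w4.png",cv2.resize(c["color"][:300,130:490,::-1],None,fx=2,fy=2,interpolation=cv2.INTER_CUBIC))
E
```

```text
10.625 [0.4887 0.0825 0.0713] F local [-12.1 -15.4] 4.3 Mz [-2.57  1.49  0.  ] yaw sq 6.7 loc pos [0.4951 0.0223]
```

View pics/w4.png

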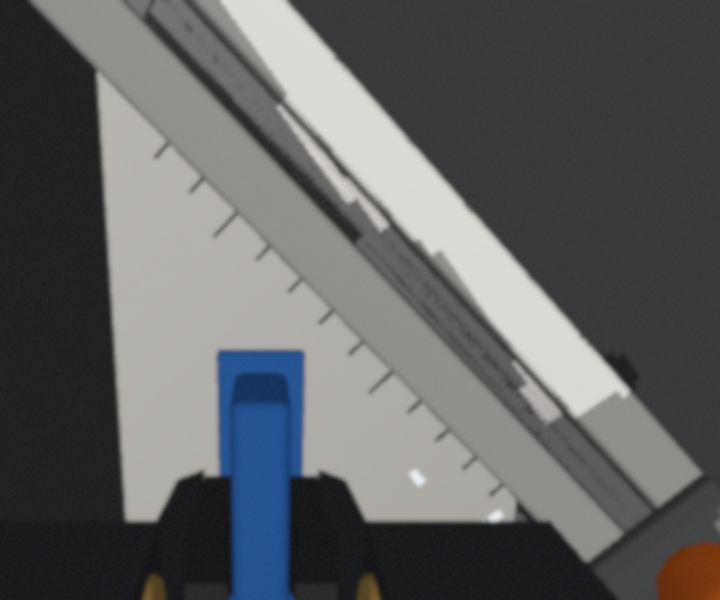

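Edge B now looks flush along its whole length, with no dark wedge from (100,70) to (515,500). I'll press slightly more and hold.

Emit:
jog_arm(xyz=[[0.05,0.05,0],[0,0,0],[0,0,0]], rot=[[0,0,0],[0,0,0],[0,0,0]])

```text
time_s: 11.05
ee_pos: [0.4887, 0.0827, 0.0714]
tool_rot: [0.328, 0.945, -0.003, -0.002]
force: [-10.2, -21.0, 4.8]
finger_gap: 0.0117
grip_force: 30.0
```

```bash
python3 st.py
```

```text
11.05 [0.4887 0.0827 0.0714] F local [-12.7 -19.6] 4.8 Mz [-3.24  1.61 -0.  ] yaw sq 6.7 loc pos [0.4952 0.0225]
```

Emit:
jog_arm(xyz=[[-0.04,-0.04,0],[0,0,0],[0,0,0],[0,0,0],[0,0,0]], rot=[[0,0,0],[0,0,0],[0,0,0],[0,0,0],[0,0,0]])

```text
time_s: 11.68
ee_pos: [0.4887, 0.0826, 0.0713]
tool_rot: [0.328, 0.945, -0.002, -0.002]
force: [-10.9, -16.5, 4.8]
finger_gap: 0.012
grip_force: 30.0
```

Emit:
jog_arm(xyz=[[0,0,0],[0,0,0],[0,0,0],[0,0,0],[0,0,0]], rot=[[0,0,0],[0,0,0],[0,0,0],[0,0,0],[0,0,0]])

```text
time_s: 12.3
ee_pos: [0.4887, 0.0826, 0.0713]
tool_rot: [0.328, 0.945, -0.002, -0.002]
force: [-10.0, -16.7, 4.8]
finger_gap: 0.0117
grip_force: 30.0
```

```bash
python3 st.py
python3 - <<'E'
from plant import r
import pickle,cv2
from h import *
c=r.camera("scene");pickle.dump(c,open("s1.pkl","wb"))
x,y=int(405*.64),int(300*.64)
cv2.imwrite("pics/s1.png",cv2.resize(c["color"][y-50:y+50,x-65:x+65,::-1],None,fx=6,fy=6,interpolation=cv2.INTER_CUBIC))
E
```

```text
12.3 [0.4887 0.0826 0.0713] F local [-12.  -15.3] 4.8 Mz [-2.64  1.57  0.02] yaw sq 6.69 loc pos [0.4951 0.0224]
```

View pics/s1.png

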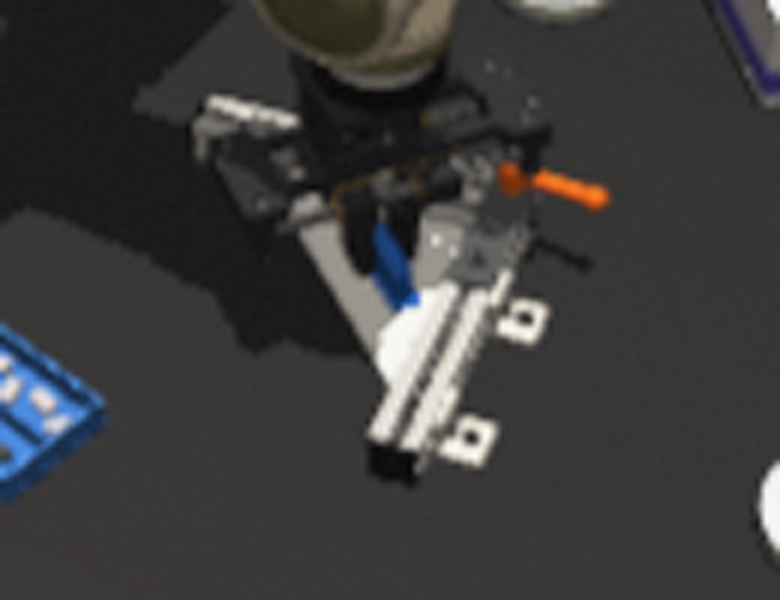

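Emit:
jog_arm(xyz=[[0,0,0],[0,0,0],[0,0,0]], rot=[[0,0,0.4],[0,0,0],[0,0,0]])

```text
time_s: 12.72
ee_pos: [0.4887, 0.0826, 0.0713]
tool_rot: [0.331, 0.944, -0.002, -0.002]
force: [-10.3, -15.8, 6.0]
finger_gap: 0.0119
grip_force: 30.0
```

```bash
python3 st.py
```

```text
12.725 [0.4887 0.0826 0.0713] F local [-12.2 -14.4] 6.0 Mz [-2.57  1.61  0.11] yaw sq 6.32 loc pos [0.4951 0.0225]
```

Emit:
jog_arm(xyz=[[0,0,0],[0,0,0],[0,0,0]], rot=[[0,0,-0.8],[0,0,0],[0,0,0]])

```text
time_s: 13.1
ee_pos: [0.4887, 0.0826, 0.0713]
tool_rot: [0.325, 0.946, -0.002, -0.002]
force: [-10.2, -16.4, 6.1]
finger_gap: 0.0122
grip_force: 30.0
```

```bash
python3 st.py
```

```text
13.1 [0.4887 0.0826 0.0713] F local [-12.2 -15. ] 6.1 Mz [-2.62  1.54 -0.17] yaw sq 7.07 loc pos [0.4952 0.0224]
```

Turning the tool ±0.4° only changes the moment, symmetrically, and the position doesn't move, so the square is seated on both rails. I'll unload, release and look.

Emit:
jog_arm(xyz=[[0,0,0],[0,0,0],[-0.02,-0.19,0],[0,0,0]], rot=[[0,0,0.4],[0,0,0],[0,0,0],[0,0,0]])

```text
time_s: 13.6
ee_pos: [0.4885, 0.0823, 0.0714]
tool_rot: [0.328, 0.945, -0.001, -0.001]
force: [-4.6, -5.1, 0.8]
finger_gap: 0.0119
grip_force: 30.0
```

```bash
python3 st.py
```

```text
13.6 [0.4885 0.0823 0.0714] F local [-5.1 -4.5] 0.8 Mz [-0.9   0.79  0.04] yaw sq 6.64 loc pos [0.4949 0.0221]
```

Emit:
jog_arm(grip=4.5, xyz=[[0,0,0],[0,0,0],[0,0,0],[0,0,0],[0,0,-0.5]], rot=[[0,0,0],[0,0,0],[0,0,0],[0,0,0],[0,0,0]])

```text
time_s: 14.22
ee_pos: [0.489, 0.0826, 0.0766]
tool_rot: [0.329, 0.944, -0.0, -0.0]
force: [0.2, 0.3, 0.0]
finger_gap: 0.0451
grip_force: 0.0
```

Emit:
jog_arm(xyz=[[0,0,-2],[0,0,-4],[-3,-3,-4],[-3,-3,-4],[0,0,0]], rot=[[0,0,0],[0,0,0],[0,0,0],[0,0,0],[0,0,0]])

```text
time_s: 14.85
ee_pos: [0.5001, -0.0038, 0.2195]
tool_rot: [0.33, 0.944, 0.0, 0.003]
force: [0.1, 1.0, -0.5]
finger_gap: 0.0452
grip_force: 0.0
```

```bash
python3 st.py
python3 - <<'E'
from plant import r
import cv2,pickle
from h import *
c=r.camera("wrist");pickle.dump(c,open("w5.pkl","wb"))
cv2.imwrite("pics/w5.png",cv2.resize(c["color"][:,:,::-1],(800,600),interpolation=cv2.INTER_CUBIC))
E
```

```text
14.85 [ 0.5001 -0.0038  0.2195] F local [0.2 1. ] -0.5 Mz [-0.03 -0.01  0.02] yaw sq 6.46 loc pos [ 0.4959 -0.0647]
```

View pics/w5.png

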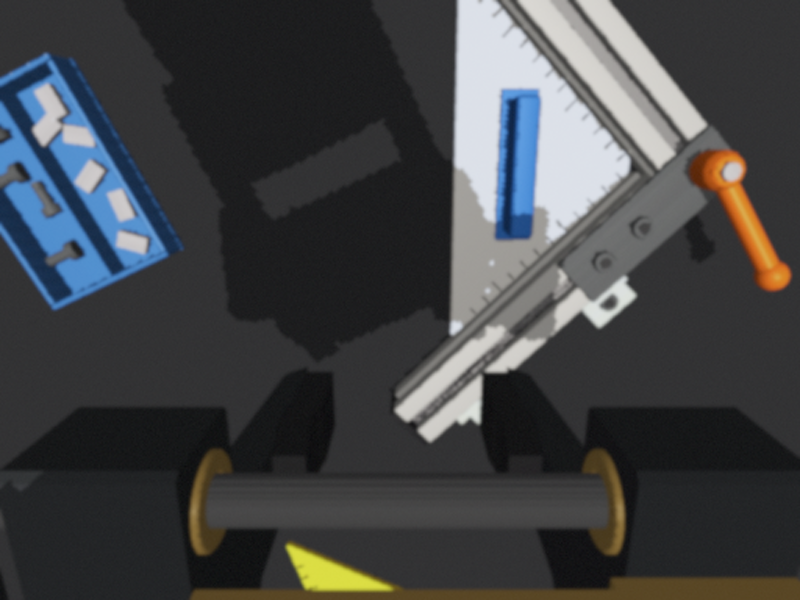

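The picture shows both edges flush and the blue grip bar standing free at (518,165). The lever tip is at (773,277) and the hub at about (722,171).

```bash
cat > lev.py <<'E'
from h import *
from plant import r
import pickle,sys
w=pickle.load(open("w5.pkl","rb"));f=lambda U:(U+.5)*.64-.5
tip=ray(w,f(773),f(277),.056);hub=ray(w,f(722),f(171),.052);piv=np.array([.5426,.1517])
al=np.degrees(np.arctan2(*(tip[:2]-piv)[::-1]));print("tip",tip.round(4),"hub",hub.round(4),"r",np.hypot(*(tip[:2]-piv)).round(4),"alpha",al.round(1))
s=r.sense();M=R.from_quat(s["tool_rot"]).as_matrix();yaw=np.degrees(np.arctan2(M[1,1],M[0,1]));a=np.radians(al)
t=np.r_[piv+.044*np.array([np.cos(a),np.sin(a)]),.14]
print("turn z",-(al+90-yaw),"shift now axes",(M.T@(t-s["ee_pos"])*100).round(2))
E
python3 lev.py
```

```text
tip [0.5997 0.142  0.056 ] hub [0.5419 0.1484 0.052 ] r 0.0579 alpha -9.7
turn z -28.810916722186448 shift now axes [ 2.35 16.88  7.77]
```

Emit:
jog_arm(grip=3.0, xyz=[[0.58,4.22,0],[0.58,4.22,0],[0.58,4.22,1],[0.58,4.22,1],[0,0,2]], rot=[[0,0,0],[0,0,0],[0,0,0],[0,0,0],[0,0,-10]])

```text
time_s: 15.52
ee_pos: [0.5854, 0.1486, 0.1748]
tool_rot: [0.241, 0.97, 0.0, -0.001]
force: [-0.2, -0.9, -0.3]
finger_gap: 0.0302
grip_force: 0.0
```

Emit:
jog_arm(xyz=[[0,0,2],[0,0,1.7],[0,0,0],[0,0,0]], rot=[[0,0,-10],[0,0,-10],[0,0,0],[0,0,0]])

```text
time_s: 16.02
ee_pos: [0.5854, 0.1456, 0.1397]
tool_rot: [0.074, 0.997, 0.0, -0.0]
force: [-0.0, -0.2, 0.2]
finger_gap: 0.0302
grip_force: 0.0
```

```bash
python3 lev.py; python3 st.py
python3 - <<'E'
from plant import r
import cv2
print(r.sense()["finger_gap"])
c=r.camera("wrist");cv2.imwrite("pics/w6.png",cv2.resize(c["color"][:,:,::-1],(800,600),interpolation=cv2.INTER_CUBIC))
E
```

```text
tip [0.5997 0.142  0.056 ] hub [0.5419 0.1484 0.052 ] r 0.0579 alpha -9.7
turn z 1.1507114397498839 shift now axes [-0.08 -0.12 -0.03]
16.025 [0.5854 0.1456 0.1397] F local [-0.  -0.2] 0.2 Mz [-0.01  0.03 -0.04] yaw sq 36.48 loc pos [0.5988 0.0732]
0.030168306890470946
```

Emit:
jog_arm(xyz=[[0,0,1.5],[0,0,1.4],[0,0,0]], rot=[[0,0,0],[0,0,0],[0,0,0]])

```text
time_s: 16.45
ee_pos: [0.5849, 0.145, 0.109]
tool_rot: [0.073, 0.997, -0.0, -0.001]
force: [-0.5, -0.6, 0.4]
finger_gap: 0.03
grip_force: 0.0
```

Run:
```python
from plant import r
from h import *
s=r.sense();M=R.from_quat(s["tool_rot"]).as_matrix();p=s["ee_pos"];print(p.round(4),s["force"].round(1))
piv=np.array([.5424,.1502]);rad=np.hypot(*(p[:2]-piv));a=np.arctan2(*(p[:2]-piv)[::-1]);print(rad,np.degrees(a),np.degrees(np.arctan2(M[1,1],M[0,1])))
# one row: translate along chord for 8 deg clockwise about pivot, then turn; tool frame before turn
d=np.radians(8);rot=np.array([[np.cos(d),np.sin(d)],[-np.sin(d),np.cos(d)]])
q=piv+rot@(p[:2]-piv);print("row shift cm",(M.T@np.r_[q-p[:2],0]*100).round(3))
```

```text
[0.5849 0.145  0.109 ] [-0.5 -0.6  0.4]
0.04280762855185501 -7.00497533051817 81.60740703312612
row shift cm [ 0.027 -0.597  0.   ]
```

Emit:
jog_arm(xyz=[[0.03,-0.6,0],[0.03,-0.6,0],[0.03,-0.6,0],[0.03,-0.6,0],[0.03,-0.6,0]], rot=[[0,0,8],[0,0,8],[0,0,8],[0,0,8],[0,0,8]])

```text
time_s: 17.08
ee_pos: [0.5724, 0.1193, 0.1108]
tool_rot: [0.412, 0.911, 0.001, 0.001]
force: [2.2, 4.5, -2.5]
finger_gap: 0.0298
grip_force: 2.5
```

```bash
cat > a.py <<'E'
from plant import r
from h import *
s=r.sense();M=R.from_quat(s["tool_rot"]).as_matrix();p=s["ee_pos"];piv=np.array([.5424,.1502]);d=p[:2]-piv
print(s["time_s"],p.round(4),"F tool",(M.T@s["force"]).round(1),"Mz",s["moment"][2].round(2),"rad",np.hypot(*d).round(4),"ang",np.degrees(np.arctan2(d[1],d[0])).round(1),"yaw-90",np.degrees(np.arctan2(M[1,1],M[0,1])).round(1)-90)
E
python3 a.py
```

```text
17.075 [0.5724 0.1193 0.1108] F tool [1.9 4.7 2.5] Mz 0.07 rad 0.043 ang -45.9 yaw-90 -48.6
```

Emit:
jog_arm(xyz=[[0.03,-0.6,0],[0.03,-0.6,0],[0.03,-0.6,0],[0.03,-0.6,0],[0,0,0]], rot=[[0,0,8],[0,0,8],[0,0,8],[0,0,8],[0,0,0]])

```text
time_s: 17.7
ee_pos: [0.5511, 0.1083, 0.1109]
tool_rot: [0.645, 0.764, 0.0, 0.0]
force: [2.1, 0.6, -1.6]
finger_gap: 0.0298
grip_force: 1.0
```

```bash
python3 a.py
```

```text
17.7 [0.5511 0.1083 0.1109] F tool [0.2 2.2 1.7] Mz -0.0 rad 0.0428 ang -78.3 yaw-90 -80.3
```

Emit:
jog_arm(xyz=[[0.03,-0.6,0],[0.02,-0.4,0],[0,0,0]], rot=[[0,0,7],[0,0,0],[0,0,0]])

```text
time_s: 18.08
ee_pos: [0.5412, 0.1074, 0.1109]
tool_rot: [0.689, 0.724, 0.0, 0.0]
force: [3.2, -0.2, 0.2]
finger_gap: 0.0299
grip_force: 1.5
```

```bash
python3 a.py
```

```text
18.075 [0.5412 0.1074 0.1109] F tool [-0.4  3.2 -0.2] Mz 0.0 rad 0.0428 ang -91.6 yaw-90 -87.2
```

Emit:
jog_arm(xyz=[[0,-0.25,0],[0,0,0]], rot=[[0,0,0],[0,0,0]])

```text
time_s: 18.32
ee_pos: [0.5386, 0.1073, 0.1108]
tool_rot: [0.69, 0.724, 0.0, 0.0]
force: [4.3, 0.8, 0.7]
finger_gap: 0.0302
grip_force: 1.9
```

```bash
python3 a.py
```

```text
18.325 [0.5386 0.1073 0.1108] F tool [ 0.6  4.4 -0.7] Mz 0.04 rad 0.043 ang -95.1 yaw-90 -87.3
```

Emit:
jog_arm(xyz=[[0,-0.2,0],[0,-0.2,0],[0,0,0]], rot=[[0,0,0],[0,0,0],[0,0,0]])

```text
time_s: 18.7
ee_pos: [0.537, 0.1072, 0.1112]
tool_rot: [0.691, 0.723, 0.003, 0.003]
force: [20.5, 2.1, -8.2]
finger_gap: 0.03
grip_force: 9.4
```

```bash
python3 a.py
```

```text
18.7 [0.537  0.1072 0.1112] F tool [ 1.1 20.5  8.4] Mz 0.15 rad 0.0434 ang -97.1 yaw-90 -87.3
```

Emit:
jog_arm(xyz=[[0,0.6,0],[0,0.4,0],[0,0,-3],[0,0,-4],[0,0,-4]], rot=[[0,0,0],[0,0,0],[0,0,0],[0,0,0],[0,0,0]])

```text
time_s: 19.32
ee_pos: [0.5437, 0.1076, 0.2214]
tool_rot: [0.691, 0.723, -0.001, -0.001]
force: [0.2, 0.1, -0.4]
finger_gap: 0.0297
grip_force: 0.0
```

Emit:
jog_arm(xyz=[[-4,-1.5,0],[-4,-1.5,0],[-4,-1.5,0],[0,0,0],[0,0,0]], rot=[[0,0,-10],[0,0,-10],[0,0,-10],[0,0,-10],[0,0,0]])

```text
time_s: 19.95
ee_pos: [0.5265, -0.0182, 0.2203]
tool_rot: [0.403, 0.915, -0.0, -0.001]
force: [-0.3, 0.0, -0.2]
finger_gap: 0.0301
grip_force: 0.0
```

```bash
python3 a.py
python3 - <<'E'
from plant import r
import cv2,pickle
c=r.camera("wrist");pickle.dump(c,open("w7.pkl","wb"))
cv2.imwrite("pics/w7.png",cv2.resize(c["color"][:,:,::-1],(800,600),interpolation=cv2.INTER_CUBIC))
E
```

```text
19.95 [ 0.5265 -0.0182  0.2203] F tool [ 0.2 -0.2  0.2] Mz 0.05 rad 0.1691 ang -95.4 yaw-90 -47.5
```

View pics/w7.png

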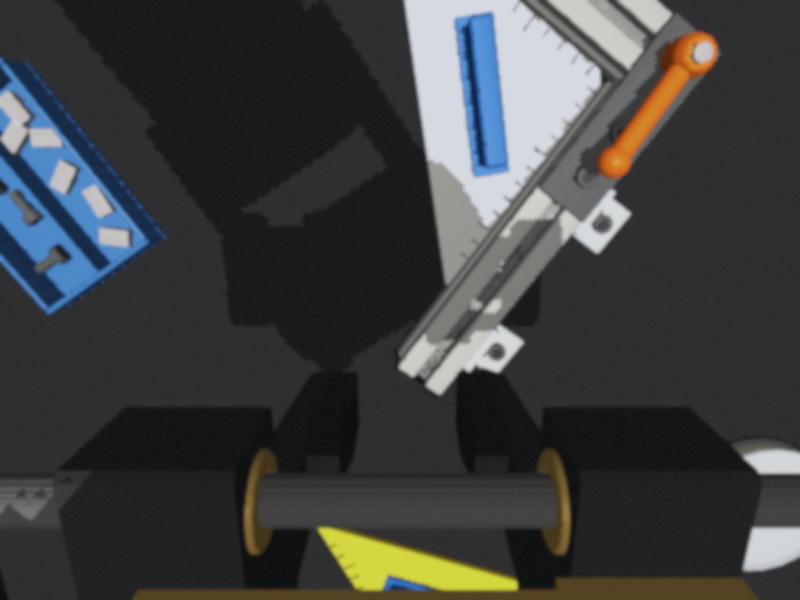

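The last view shows the lever lying along the fixed rail from (692,55) to (614,162), and the square still flush at (600,75). The robot is clear of everything.

```bash
python3 -c "
from plant import r
print(r.close_job())"
```

```text
the job is handed in; nothing more can be done
None
```

I handed the job in at about 20 s: the silver square was pressed home and left in the corner, looking flush along both rails, and the orange clamp lever was swung clockwise to its stop; no judging result came back.

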